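# Square the circuit board into the kitting corner

### The job

Push the violet circuit board in its grey carrier along the shelf until its long side lies flush against the aluminium fence and its short end touches the round steel stop pin that stands in front of one end of the fence. Keep the board flat on the shelf the whole time, never lifting or tipping it, and leave the carousel and all the other parts where they are.

Things in the scene. Friction and masses are not known exactly. Their poses are not given: they have to be found in the camera images.
- board: Violet circuit board fixed in a flat grey plastic carrier, loose, 110 to 230 g. Carrier 90 mm (its x) by 120 mm (its y), upright sides 10 mm high; the board, inset 4 mm, is 13 mm high; parts on top reach 22 mm. Origin: centre of the underside. Its +x long side goes against the fence; it starts up to 0.35 rad out of line with the fence and has to move about 95 to 115 mm towards it.
- fence: Straight aluminium bar fixed to the shelf beyond the board, 20 mm (its x) by 380 mm (its y), 25 mm high. Origin: centre of the underside. Its face towards the robot, where the board must lie, is at x = -10 mm in its frame. The seated board has its centre at x = -55 mm in this frame and its axes parallel to the fence's.
- stop_pin: Upright round steel pin, 16 mm diameter, 34 mm high, fixed to the shelf 45 mm in front of the fence's face, 160 mm to one side or the other of the fence's middle (left or right varies). Origin: centre of its foot. The seated board's short end touches it, the board lying between the pin and the middle of the fence (board centre 68 mm from the pin's centre).
- capacitor: Yellow plastic box capacitor, 18 by 28 mm, 26 mm high, loose, not to be disturbed; stands in front of the other end of the fence, 160 mm from its middle, where the pin is not. Origin: centre of the underside.
- keypad_button: Black rubber keypad button, 26 mm diameter, 14 mm high, loose, to be left alone. Origin: centre of the underside.
- cell_holder: Nickel-plated coin cell holder, 26 by 26 mm, 10 mm high, loose, to be left alone. Origin: centre of the underside.
- heat_sink: Small finned aluminium heat sink, 30 by 40 mm, 20 mm high, loose, to be left alone. Origin: centre of the underside.
- screwdriver: Screwdriver, 160 mm long, lying on the shelf, to be left alone. Origin: on its length near the middle.
- screw_jar: Small jar, 50 mm diameter, 60 mm high, loose, to be left alone. Origin: centre of the underside.
- carousel_rim (a point): Point on the rim of the grey plastic carousel disc (124 mm diameter, 25 mm high, its dividers 34 mm) that carries a fluted aluminium knob 65 mm across and 60 mm high in its middle; 60 mm from the axis. It turns easily and is to be left alone.
Things that resemble listed ones, but are neither listed nor needed, are in the scene too. What is shaped like the board but orange is not meant.

How it is judged:
By the outcome, as a careful person would: the job done as asked, in the order asked, and still so for the second after the job is handed in, with the robot touching nothing.
It also fails if it takes over 45 s, if anything falls off the work surface, if the arm or the gripper's body presses on something with over 40 N, if the wrist force passes 120 N, or if a joint passes its speed limit or range.

### The arm

A 6-joint arm with a two-finger parallel gripper is mounted at the origin on the work surface. World frame = base frame: x ahead of the robot, y to its left, z up, the work surface at z = 0. Lengths are in m, angles in rad, forces in N, time in s.
With the tool pointing down it reaches from about 0.225 to 0.875 m from the base axis. Payload 3.4 kg.
Tool frame: the origin (TCP) lies between the finger pads; the fingertips stand 8 mm ahead of it and the grasp point (between the pads) lies 11 mm behind it; z points along the fingers, y is the line along which they close (so a half turn about z gives the same grasp; the last joint's range is limited). The gripper opens to 85 mm and grips with 20 to 120 N. Pads are 22 mm wide; open, the fingers measure 114 mm over their backs; the gripper's body (76 mm by 85 mm) begins 54 mm behind the grasp point. The pads swing forward as they close: fully open they stand 13 mm farther back than shut.
Start: joints at [1.13, 0.276, 1.505, -0, 1.361, -0.121], TCP at [0.181, 0.546, 0.239] pointing down, gripper open.
Joint ranges: [-2.89, 2.89], [-0.75, 2.08], [0.22, 2.7], [-1.18, 4.32], [0.11, 2.71], [-2.7, 2.7]. Speed limits (rad/s): [2.57, 2.57, 3.14, 3.14, 3.14, 3.14].

### API

Orientations are given as a unit quaternion [w, x, y, z].
In Python, from rig import manip, optics, finder gives the robot as it stands.
- The arm moves only by the tool servo_tool, never from a script. Its argument "increments" is a list of rows, each a list of 7 numbers: the shift along the tool's x, y, z in cm, then the turn, a rotation vector about the tool's x, y, z in degrees, then the closure, from -1 (fully open) to 1 (shut). In form: [[x, y, z, rx, ry, rz, gripper], ...]. A call has exactly 5 rows; each row shifts and turns the commanded pose from where the row before left it, along the tool's axes as they then stand; what a row does not reach is not made up. A row lasts 1/10 s, in which the tool goes at most 50 mm and 8.59 degrees, less where a joint would pass 70% of its speed; a pose out of reach is approached as far as the arm can. A call is refused whole if a number of a shift passes 5 or a number of a turn 8.59, either way. A call with a gripper value outside its range is refused whole. The fingers move at their own pace and stop on an object; "squeeze" is the grip in N (left out, the last holds). Time passes only in rows, so rows that do not move let the fingers close, or fill a call up. It gives the time, the measured TCP pose, the force, the opening and the grip force at its end, in the units of the state.
- manip.get_state(): the state, without advancing time (a new reading comes with each control period).
- optics.get_image(name): name is "scene" or "top" or "wrist"; returns the picture (480x640x3 uint8, red, green, blue); there is no depth.
- optics.get_calibration(name): a dict with "fov_y" (degrees; the focal length in pixels is half the picture's height over the tangent of half this angle, whatever the lens; pixels are square), "cx", "cy" (the principal point, pixels), "dist_coeffs" ([k1, k2, p1, p2, k3] as OpenCV has them; the pictures are not rectified), "world_to_cam" (4x4, takes a point from world to camera coordinates). Camera axes: x right, y down, z forward; pixel columns grow to the right and rows downward; lengths in m; the calibration is good to about 2 mm. A picture is of the moment at which its call begins: read the wrist's pose just before it. get_calibration takes no time and is no camera call; for the wrist camera it gives the pose at the moment of the call.
- manip.sign_off(): hands the job in; it is judged then, once.
Trained networks look in the newest picture that a camera, given by its name, has taken for a name from the list of things; names that differ only in an ending like _2 or _b are one class to them, and where a whole thing is asked for, a point or a joint stands for the part that bears it (a point fixed in the world has none). Each returns a list of dicts, best first, with "p" (0 to 1); they miss things now and then, are a little off and sometimes report something else, mostly with a low value. They report only what shows in the picture. A call takes as long as a camera call. They do not tell look-alikes from the thing itself.
- finder.silhouettes(label, camera): "region" (480x640 bool, what is visible of it) and "box" ([centre column, centre row, width, height] in pixels, round what is visible of it).
- finder.tip_of(label, camera): "at" ([column, row] in pixels: a listed point, or the origin of a listed thing).
The state is a dict: "clock": time; "qpos": joint angles; "qd": joint speeds; "effort": joint torques, N m; "position": TCP position; "ee_rot": TCP orientation; "contact_force": force on the tool from outside, world axes, zero at the start; "moment": the same for the moment, N m; "width": finger opening in m; "gripper_force": force on a finger pad.
Only numpy, scipy, OpenCV 4.12 (cv2) and the standard library are available. Lean on these libraries where they do the work, as an engineer would, in place of code of your own. Each camera call takes 0.05 s, during which the arm holds its last target. There are 200 camera calls.

## Working session

There is one attempt and no reset: what is moved stays moved. The work goes in short steps, Python scripts to look and compute and a tool call to move; the robot and the scene stay as the last step left them, time stands still between calls to the robot, and variables do not carry over. Pictures are saved under pics/ and viewed, at most 12 in all, crops included, and the job is handed in when it is done.

Besides the shell and the picture viewer there is one more tool, called after "Request:" as name([rows], argument=value, ...), one row to a line, values as JSON. servo_tool: Moves the arm, as the interface text tells. Its arguments: {"type":"object","properties":{"increments":{"type":"array","items":{"type":"array","items":{"type":"number"}}},"squeeze":{"type":"number"}},"required":["increments"]}

```bash
mkdir -p pics; ls
cat > h.py <<'E'
import numpy as np, cv2
from rig import manip, optics, finder
def K(n):
    c=optics.get_calibration(n); f=240/np.tan(np.radians(c["fov_y"]/2))
    return np.array([[f,0,c["cx"]],[0,f,c["cy"]],[0,0,1]]),np.array(c["dist_coeffs"],float),np.array(c["world_to_cam"])
def ray(n,px,z):
    k,d,T=K(n); p=cv2.undistortPoints(np.array(px,float).reshape(-1,1,2),k,d).reshape(-1,2)
    R,t=T[:3,:3],T[:3,3]; o=-R.T@t; v=np.c_[p,np.ones(len(p))]@R
    return o+v*((z-o[2])/v[:,2])[:,None]
def proj(n,P):
    k,d,T=K(n); return cv2.projectPoints(np.array(P,float).reshape(-1,1,3),cv2.Rodrigues(T[:3,:3])[0],T[:3,3],k,d)[0].reshape(-1,2)
def save(n,im): cv2.imwrite("pics/"+n+".png",im[:,:,::-1])
E
python3 - <<'E'
from h import *
ims=[]
for n in("top","scene"):
    im=optics.get_image(n); save(n+"0",im)
    k,d,T=K(n); print(n,k[0,0],d,(-T[:3,:3].T@T[:3,3]).round(3))
    for l in("board","fence","stop_pin","capacitor","keypad_button","cell_holder","heat_sink","screwdriver","screw_jar","carousel_rim"):
        for r in finder.silhouettes(l,n)[:3]:
            print(l,round(r["p"],2),np.round(r["box"]),ray(n,[r["box"][:2]],0.01).round(3)[0,:2])
s=manip.get_state();print(s)
E
```

```text
pics
top 472.48959910452515 [-0.02445949  0.          0.          0.          0.        ] [0.304 0.065 1.258]
board 0.9 [355. 218.  55.  46.] [ 0.55  -0.046]
board 0.78 [283. 270.  49.  36.] [0.41  0.145]
board 0.37 [191. 313.  34.  51.] [0.296 0.381]
fence 0.6 [356. 160. 140.  28.] [ 0.714 -0.049]
capacitor 0.41 [409. 186.   8.   8.] [ 0.642 -0.195]
keypad_button 0.53 [241. 235.  12.  12.] [0.503 0.259]
cell_holder 0.64 [443. 252.   8.  10.] [ 0.462 -0.284]
heat_sink 0.75 [458. 196.  19.   9.] [ 0.616 -0.329]
screwdriver 0.7 [193. 310.  34.  51.] [0.304 0.376]
screw_jar 0.86 [207. 158.  19.  25.] [0.714 0.359]
carousel_rim 0.75 [174. 217.  47.  44.] [0.549 0.438]
scene 557.2697631193383 [0.03161362 0.         0.         0.         0.        ] [ 1.14  -0.254  0.973]
board 0.98 [284. 281.  62.  42.] [ 0.549 -0.053]
board 0.71 [344. 205.  62.  46.] [0.414 0.148]
fence 0.83 [320. 346. 197.  71.] [ 0.712 -0.048]
stop_pin 0.63 [389. 297.   8.  18.] [0.67  0.124]
capacitor 0.55 [234. 344.  22.  17.] [ 0.642 -0.194]
keypad_button 0.43 [406. 221.  12.   6.] [0.513 0.254]
cell_holder 0.54 [16
[... 379 characters left out ...]
 44.] [0.546 0.451]
{'clock': 1.1, 'qpos': array([ 1.12999342e+00,  2.75880809e-01,  1.50487809e+00, -1.24859710e-05,
        1.36069922e+00, -1.21000101e-01]), 'qd': array([ 0.00087816,  0.00207067,  0.00037685, -0.00017997, -0.00143856,
        0.00066851]), 'effort': array([-7.75239441e-04, -4.16678238e+01, -2.46100634e+01,  5.91791286e-05,
        1.68440279e-04,  9.37824495e-06]), 'position': array([0.18079502, 0.54588012, 0.23934772]), 'ee_rot': array([2.45144007e-05, 1.59219584e-01, 9.87243192e-01, 6.29379754e-05]), 'contact_force': array([ 0.31748619,  0.16434955, -0.27685148]), 'moment': array([0.00774494, 0.05376773, 0.03614009]), 'gripper_force': 0.0, 'width': 0.08549698181868581}
```

View pics/top0.png

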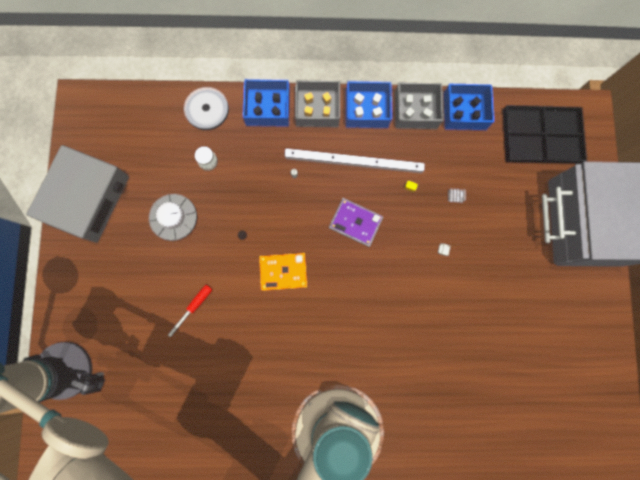

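View pics/scene0.png

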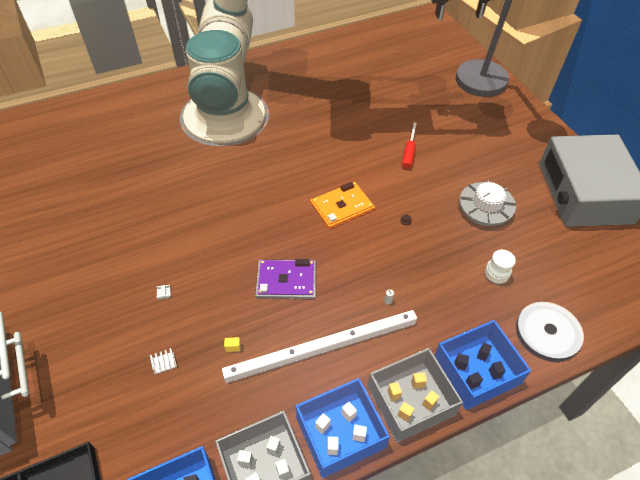

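The violet board is at top (355,220) and scene (286,279). Its look-alikes are the orange board at top (283,270) and scene (342,204), plus a false "board" hit on the screwdriver at (191,313). I choose the violet one. The pin is at top (294,172), at the left end (+y) of the fence. Next I measure and check this with a crop.

```bash
cat >> h.py <<'E'
def violet(im):
    h=cv2.cvtColor(im,cv2.COLOR_RGB2HSV); m=cv2.inRange(h,(128,90,50),(155,255,255))
    m=cv2.morphologyEx(m,cv2.MORPH_CLOSE,np.ones((15,15)))
    c=max(cv2.findContours(m,0,cv2.CHAIN_APPROX_NONE)[0],key=cv2.contourArea); return c.reshape(-1,2)
def rect(n,px,z):
    P=ray(n,px,z)[:,:2]; (c,s,a)=cv2.minAreaRect((P*1000).astype(np.float32)); b=cv2.boxPoints((c,s,a))
    e=[b[1]-b[0],b[2]-b[1]]; l=max(e,key=np.linalg.norm); yaw=np.degrees(np.arctan2(-l[0],l[1])) # yaw of long axis (y)
    if yaw>90: yaw-=180
    if yaw<-90: yaw+=180
    return np.round(c,1),np.round(s,1),round(float(yaw),2)
def fence(n,im):
    r=max(finder.silhouettes("fence",n),key=lambda r:r["p"]); m=r["region"].astype(np.uint8)
    c=max(cv2.findContours(m,0,cv2.CHAIN_APPROX_NONE)[0],key=cv2.contourArea); return c.reshape(-1,2)
E
python3 - <<'E'
from h import *
for n in("top","scene"):
    im=optics.get_image(n)
    print(n,"board",rect(n,violet(im),.013),"fence@25",rect(n,fence(n,im),.025))
    print("pin",[(round(r["p"],2),ray(n,[r["at"]],0)[0].round(4),np.round(r["at"])) for r in finder.tip_of("stop_pin",n)[:2]])
    print("cap",[(round(r["p"],2),ray(n,[r["at"]],0)[0].round(4)) for r in finder.tip_of("capacitor",n)[:2]])
    print("fence0",[(round(r["p"],2),ray(n,[r["at"]],0)[0].round(4)) for r in finder.tip_of("fence",n)[:2]])
    if n=="top": a=cv2.resize(im[130:250,270:440],None,fx=4,fy=4,interpolation=2)
    else: b=im[230:390,210:430]
save("crop1",a)
E
```

```text
top board (array([542. , -47.7]), array([110.2,  80.9]), -24.62) fence@25 (array([708.2, -44.2]), array([375.8,  27.4]), -5.34)
pin [(0.38, array([0.6718, 0.1148, 0.    ]), array([296., 175.]))]
cap [(0.4, array([ 0.6387, -0.1887,  0.    ]))]
fence0 [(0.86, array([ 0.717 , -0.0427,  0.    ]))]
scene board (array([542.3, -47.4]), array([111.6,  83.2]), -24.59) fence@25 (array([716.8, -44. ]), array([376.5,  31.6]), -5.7)
pin [(0.61, array([0.6702, 0.1222, 0.    ]), array([388., 300.]))]
cap [(0.47, array([ 0.6406, -0.1978,  0.    ]))]
fence0 [(0.59, array([ 0.7174, -0.0434,  0.    ])), (0.52, array([0.3009, 0.3843, 0.    ]))]
```

View pics/crop1.png

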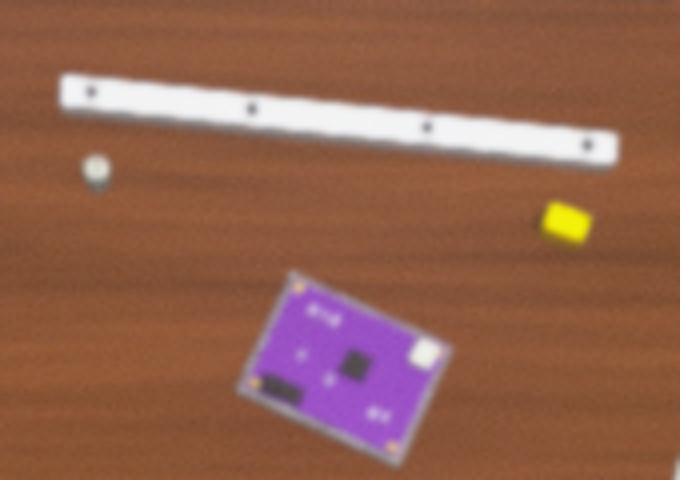

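The crop confirms the violet board in its grey carrier, with the pin at the fence's left end and the yellow capacitor at the right. The board is at about (542,-48) mm and yaw -24.6°. The fence centre is about (714,-44) mm at yaw -5.5°, and the predicted pin (675,121) matches the measurement. The plan has three pushes:
- **A:** push the short end along +y with two fingers, which also aligns the board.
- **B:** push the long side to the fence.
- **C:** nudge the board to the pin.

First I turn the tool and travel.

Request:
servo_tool([
  [0,0,0,0,0,7.72,-0.2],
  [0,0,0,0,0,7.72,-0.2],
  [0,0,0,0,0,7.72,-0.2],
  [0,0,0,0,0,7.72,-0.2],
  [0,0,0,0,0,7.72,-0.2],
])

```text
clock: 2.1
position: [0.1808, 0.5459, 0.2393]
ee_rot: [-0.0, 0.479, 0.878, 0.0]
contact_force: [0.1, 0.1, -0.8]
width: 0.0511
gripper_force: 0.0
```

Request:
servo_tool([
  [0,0,0,0,0,7.72,-0.2],
  [0,0,0,0,0,7.72,-0.2],
  [0,0,0,0,0,7.72,-0.2],
  [0,0,0,0,0,7.72,-0.2],
  [0,0,0,0,0,7.72,-0.2],
])

```text
clock: 2.6
position: [0.1808, 0.5459, 0.2393]
ee_rot: [-0.0, 0.742, 0.67, 0.0]
contact_force: [-1.0, -0.0, 0.1]
width: 0.0513
gripper_force: 0.0
```

Request:
servo_tool([
  [-3.33,2.06,0,0,0,0,-0.2],
  [-3.33,2.06,0,0,0,0,-0.2],
  [-3.33,2.06,0,0,0,0,-0.2],
  [-3.33,2.06,0,0,0,0,-0.2],
  [-3.33,2.06,0,0,0,0,-0.2],
])

```text
clock: 3.1
position: [0.2677, 0.3689, 0.2394]
ee_rot: [0.0, 0.74, 0.672, 0.0]
contact_force: [1.2, -0.4, 0.1]
width: 0.0511
gripper_force: 0.0
```

Request:
servo_tool([
  [-3.33,2.06,0,0,0,0,-0.2],
  [-3.33,2.06,0,0,0,0,-0.2],
  [-3.33,2.06,0,0,0,0,-0.2],
  [-3.33,2.06,0,0,0,0,-0.2],
  [-3.33,2.06,0,0,0,0,-0.2],
])

```text
clock: 3.6
position: [0.3542, 0.1932, 0.2396]
ee_rot: [0.0, 0.74, 0.672, 0.001]
contact_force: [1.5, 0.4, -0.2]
width: 0.0514
gripper_force: 0.0
```

Request:
servo_tool([
  [-3.33,2.06,0,0,0,0,-0.2],
  [-3.33,2.06,0,0,0,0,-0.2],
  [-3.33,2.06,0,0,0,0,-0.2],
  [-3.33,2.06,0,0,0,0,-0.2],
  [-3.33,2.06,0,0,0,0,-0.2],
])

```text
clock: 4.1
position: [0.4408, 0.0173, 0.2396]
ee_rot: [0.0, 0.74, 0.672, 0.0]
contact_force: [0.9, 0.8, -0.1]
width: 0.051
gripper_force: 0.0
```

Request:
servo_tool([
  [-3.33,2.06,0,0,0,0,-0.2],
  [-3.33,2.06,0,0,0,0,-0.2],
  [-3.33,2.06,0,0,0,0,-0.2],
  [-3.33,2.06,0,0,0,0,-0.2],
  [-3.33,2.06,0,0,0,0,-0.2],
])

```text
clock: 4.6
position: [0.5273, -0.1583, 0.2394]
ee_rot: [0.0, 0.74, 0.672, 0.0]
contact_force: [0.4, 0.5, -0.5]
width: 0.0514
gripper_force: 0.0
```

Run:
```python
from h import *
im=optics.get_image("wrist"); save("w1",im)
print("board",rect("wrist",violet(im),.013))
```

```text
board (array([546.3, -54.7]), array([109.9,  80.6]), -24.84)
```

View pics/w1.png

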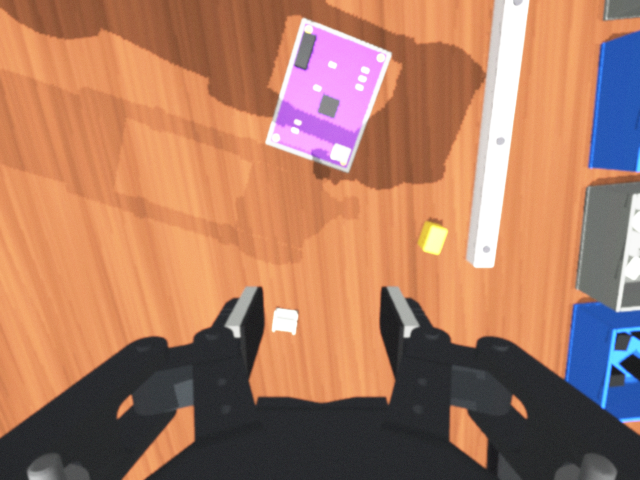

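Request:
servo_tool([
  [0,0,4,0,0,0,-0.2],
  [0,0,4,0,0,0,-0.2],
  [0,0,4,0,0,0,-0.2],
  [0,0,4,0,0,0,-0.2],
  [0,0,4,0,0,0,-0.2],
])

```text
clock: 5.15
position: [0.5268, -0.1566, 0.0381]
ee_rot: [0.0, 0.74, 0.672, 0.0]
contact_force: [0.0, -0.4, 0.9]
width: 0.051
gripper_force: 0.0
```

Request:
servo_tool([
  [0,0,1,0,0,0,-0.2],
  [0,0,0.5,0,0,0,-0.2],
  [0,0,0.3,0,0,0,-0.2],
  [0,0,0.2,0,0,0,-0.2],
  [0,0,0,0,0,0,-0.2],
])

```text
clock: 5.65
position: [0.5278, -0.1571, 0.0206]
ee_rot: [0.001, 0.74, 0.672, 0.001]
contact_force: [0.2, -0.8, 0.4]
width: 0.0514
gripper_force: 0.0
```

Wrist view: board at (330,95), fence down the right side from (515,0) to (482,265), capacitor at (433,237). The lane is clear, so I lower to finger height and push along +y.

Request:
servo_tool([
  [0,0,0.4,0,0,0,-0.2],
  [0,0,0.3,0,0,0,-0.2],
  [0,0,0.3,0,0,0,-0.2],
  [0,0,0,0,0,0,-0.2],
  [0,0,0,0,0,0,-0.2],
])

```text
clock: 6.15
position: [0.5267, -0.1566, 0.0091]
ee_rot: [-0.0, 0.74, 0.672, -0.0]
contact_force: [-0.2, 0.8, -0.0]
width: 0.0511
gripper_force: 0.0
```

Request:
servo_tool([
  [0.8,0,0,0,0,0,-0.2],
  [0.8,0,0,0,0,0,-0.2],
  [0.8,0,0,0,0,0,-0.2],
  [0.8,0,0,0,0,0,-0.2],
  [0.8,0,0,0,0,0,-0.2],
])

```text
clock: 6.65
position: [0.5309, -0.1161, 0.0094]
ee_rot: [0.0, 0.74, 0.672, 0.0]
contact_force: [0.8, -0.8, -0.3]
width: 0.0514
gripper_force: 0.5
```

Request:
servo_tool([
  [0.8,0,0,0,0,0,-0.2],
  [0.8,0,0,0,0,0,-0.2],
  [0.8,0,0,0,0,0,-0.2],
  [0.8,0,0,0,0,0,-0.2],
  [0.8,0,0,0,0,0,-0.2],
])

```text
clock: 7.15
position: [0.5346, -0.0764, 0.0093]
ee_rot: [0.0, 0.74, 0.672, 0.0]
contact_force: [0.5, -0.7, -0.3]
width: 0.0514
gripper_force: 0.5
```

Run:
```python
from h import *
s=manip.get_state(); print(s["position"],s["contact_force"])
for n in ("scene","top"):
    im=optics.get_image(n); print("board",rect(n,violet(im),.013)); save("a_"+n,im)
```

```text
[ 0.53462631 -0.07641433  0.00931118] [ 0.4957335  -0.69764586 -0.34359554]
board (array([533.7,   2.2]), array([106.6,  82.9]), -13.18)
board (array([535.5,  15.1]), array([79.1, 79. ]), -13.22)
```

Request:
servo_tool([
  [0.8,0,0,0,0,0,-0.2],
  [0.8,0,0,0,0,0,-0.2],
  [0.8,0,0,0,0,0,-0.2],
  [0.8,0,0,0,0,0,-0.2],
  [0.8,0,0,0,0,0,-0.2],
])

```text
clock: 7.75
position: [0.5382, -0.0365, 0.0092]
ee_rot: [-0.0, 0.74, 0.672, -0.0]
contact_force: [0.3, -1.3, -0.0]
width: 0.0511
gripper_force: 0.5
```

Request:
servo_tool([
  [0.4,0,0,0,0,0,-0.2],
  [0.4,0,0,0,0,0,-0.2],
  [0.4,0,0,0,0,0,-0.2],
  [0.3,0,0,0,0,0,-0.2],
  [0,0,0,0,0,0,-0.2],
])

```text
clock: 8.25
position: [0.5398, -0.0218, 0.0093]
ee_rot: [-0.0, 0.74, 0.672, 0.0]
contact_force: [-0.1, -0.0, -0.6]
width: 0.0515
gripper_force: 0.0
```

Run:
```python
from h import *
s=manip.get_state(); print(s["position"],s["contact_force"])
for n in ("scene","wrist"):
    im=optics.get_image(n); print("board",rect(n,violet(im),.013)); save("b_"+n,im)
```

```text
[ 0.53978584 -0.02183449  0.00929058] [-0.08514255 -0.04687022 -0.57371148]
board (array([530.3,  55.6]), array([101.1,  82.9]), -5.68)
board (array([528.8,  45.2]), array([98.5, 81. ]), -5.52)
```

View pics/b_scene.png

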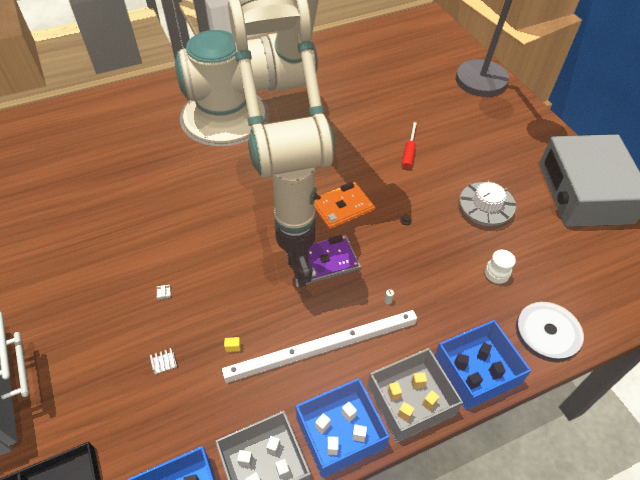

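The scene image shows the violet board aligned with the fence at (332,258), and the orange board undisturbed at (342,204). Next I back off, lift, turn 90° and go behind the long side.

Request:
servo_tool([
  [-1,0,0,0,0,0,-0.2],
  [-1,0,0,0,0,0,-0.2],
  [0,0,-2.5,0,0,0,-0.2],
  [0,0,-3,0,0,0,-0.2],
  [0,0,-3,0,0,0,-0.2],
])

```text
clock: 8.85
position: [0.5374, -0.0434, 0.0949]
ee_rot: [-0.0, 0.741, 0.672, -0.0]
contact_force: [1.3, 0.1, -0.3]
width: 0.0513
gripper_force: 0.0
```

Request:
servo_tool([
  [0,0,0,0,0,-8.5,-0.2],
  [0,0,0,0,0,-8.5,-0.2],
  [0,0,0,0,0,-8.5,-0.2],
  [0,0,0,0,0,-8.5,-0.2],
  [0,0,0,0,0,-8.5,-0.2],
])

```text
clock: 9.35
position: [0.5377, -0.0433, 0.0943]
ee_rot: [0.0, 0.444, 0.896, -0.0]
contact_force: [0.2, -0.4, -0.8]
width: 0.0511
gripper_force: 0.0
```

Request:
servo_tool([
  [0,0,0,0,0,-8.5,-0.2],
  [0,0,0,0,0,-8.5,-0.2],
  [0,0,0,0,0,-8.5,-0.2],
  [0,0,0,0,0,-8.5,-0.2],
  [0,0,0,0,0,-8.5,-0.2],
])

```text
clock: 9.85
position: [0.5377, -0.0433, 0.0943]
ee_rot: [-0.0, 0.089, 0.996, -0.0]
contact_force: [-0.1, 0.1, -0.0]
width: 0.0512
gripper_force: 0.0
```

Request:
servo_tool([
  [0,0,0,0,0,-5,-0.2],
  [2.7,2.6,0,0,0,0,-0.2],
  [2.7,2.6,0,0,0,0,-0.2],
  [2.6,2.5,0,0,0,0,-0.2],
  [0,0,0,0,0,0,-0.2],
])

```text
clock: 10.35
position: [0.461, 0.0438, 0.0939]
ee_rot: [-0.003, 0.047, 0.999, 0.001]
contact_force: [-0.3, -0.3, 0.1]
width: 0.0511
gripper_force: 0.0
```

Run:
```python
from h import *
s=manip.get_state(); print(s["position"],s["ee_rot"],s["contact_force"])
for n in ("scene","top","wrist"):
    im=optics.get_image(n); print("board",rect(n,violet(im),.013)); save("c_"+n,im)
```

```text
[0.46102199 0.04375174 0.09388496] [-2.53942191e-03  4.73542568e-02  9.98874781e-01  5.45395470e-04] [-0.30586678 -0.2855085   0.12719793]
board (array([529.8,  50.3]), array([111.5,  82.9]), -5.44)
board (array([ 832.1, -437. ]), array([0., 0.]), -0.0)
board (array([529.1,  50.4]), array([112.2,  81.9]), -5.64)
```

View pics/c_wrist.png

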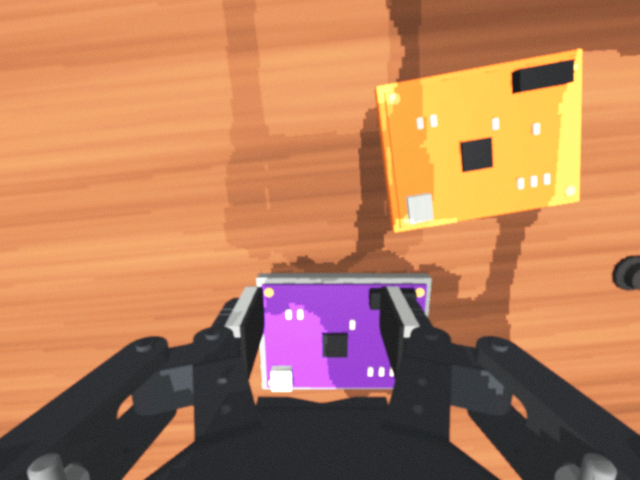

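The wrist view shows the violet board aligned, with its near edge at row 275. The orange board's nearest corner is at (395,232), close to the right finger's lane, so I shift slightly away before descending.

Request:
servo_tool([
  [-0.3,-0.8,0,0,0,0,-0.2],
  [0,0,3,0,0,0,-0.2],
  [0,0,3,0,0,0,-0.2],
  [0,0,1.5,0,0,0,-0.2],
  [0,0,0.9,0,0,0,-0.2],
])

```text
clock: 11.0
position: [0.4682, 0.0325, 0.0088]
ee_rot: [-0.001, 0.049, 0.999, -0.0]
contact_force: [0.0, 0.1, -0.0]
width: 0.0511
gripper_force: 0.0
```

Request:
servo_tool([
  [-0.4,0,0,0,0,0,-0.2],
  [-0.8,0,0,0,0,0,-0.2],
  [-0.8,0,0,0,0,0,-0.2],
  [-0.8,0,0,0,0,0,-0.2],
  [-0.8,0,0,0,0,0,-0.2],
])

```text
clock: 11.5
position: [0.5048, 0.0304, 0.0109]
ee_rot: [0.001, 0.048, 0.999, 0.0]
contact_force: [-2.1, 0.1, 1.4]
width: 0.0512
gripper_force: 0.9
```

Request:
servo_tool([
  [-0.8,0,0,0,0,0,-0.2],
  [-0.8,0,0,0,0,0,-0.2],
  [-0.8,0,0,0,0,0,-0.2],
  [-0.8,0,0,0,0,0,-0.2],
  [-0.8,0,0,0,0,0,-0.2],
])

```text
clock: 12.0
position: [0.5441, 0.0266, 0.0103]
ee_rot: [-0.0, 0.048, 0.999, 0.0]
contact_force: [-2.0, 0.4, 2.0]
width: 0.0512
gripper_force: 0.9
```

Request:
servo_tool([
  [-0.8,0,0,0,0,0,-0.2],
  [-0.8,0,0,0,0,0,-0.2],
  [-0.8,0,0,0,0,0,-0.2],
  [-0.8,0,0,0,0,0,-0.2],
  [-0.8,0,0,0,0,0,-0.2],
])

```text
clock: 12.5
position: [0.584, 0.0226, 0.0103]
ee_rot: [0.0, 0.048, 0.999, 0.0]
contact_force: [-1.5, 1.1, 1.1]
width: 0.051
gripper_force: 0.9
```

Run:
```python
from h import *
s=manip.get_state(); print(s["position"],s["ee_rot"],s["contact_force"])
for n in ("scene","wrist"):
    im=optics.get_image(n); print("board",rect(n,violet(im),.013)); save("d_"+n,im)
    print(rect(n,fence(n,im),.025))
```

```text
[0.58397372 0.02264393 0.01027838] [8.97325155e-06 4.82146366e-02 9.98836997e-01 4.63707892e-05] [-1.5391712   1.10282295  1.09108244]
board (array([641. ,  39.8]), array([111.7,  82.3]), -5.49)
(array([717.4, -44.6]), array([377.8,  32. ]), -5.46)
board (array([612.1,  20.5]), array([65.4, 32. ]), -3.53)Traceback (most recent call last):
  File "<stdin>", line 5, in <module>
  File "h.py", line 24, in fence
    r=max(finder.silhouettes("fence",n),key=lambda r:r["p"]); m=r["region"].astype(np.uint8)
ValueError: max() iterable argument is empty
```

View pics/d_scene.png

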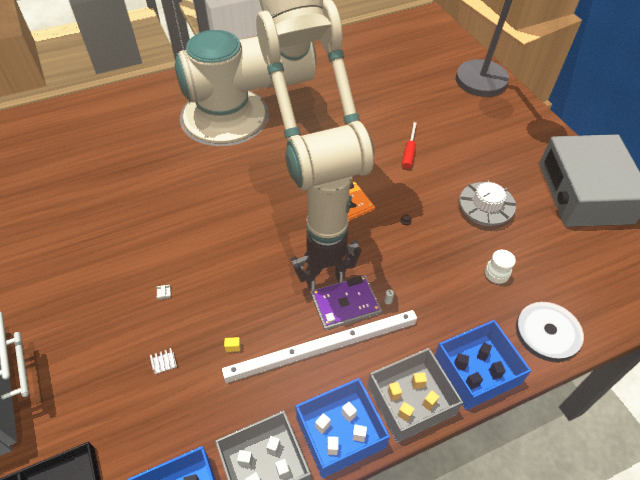

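The scene image shows the board still parallel at (345,302), about 26 mm from the fence and about 16 mm short of the pin at (389,297). I go on, ending gently.

Request:
servo_tool([
  [-0.5,0,0,0,0,0,-0.2],
  [-0.5,0,0,0,0,0,-0.2],
  [-0.5,0,0,0,0,0,-0.2],
  [-0.4,0,0,0,0,0,-0.2],
  [-0.2,0,0,0,0,0,-0.2],
])

```text
clock: 13.2
position: [0.6048, 0.0206, 0.0103]
ee_rot: [0.0, 0.048, 0.999, 0.0]
contact_force: [-1.7, 0.3, -0.0]
width: 0.051
gripper_force: 0.5
```

Request:
servo_tool([
  [-0.1,0,0,0,0,0,-0.2],
  [-0.1,0,0,0,0,0,-0.2],
  [-0.1,0,0,0,0,0,-0.2],
  [-0.1,0,0,0,0,0,-0.2],
  [0,0,0,0,0,0,-0.2],
])

```text
clock: 13.7
position: [0.6074, 0.0203, 0.0102]
ee_rot: [-0.001, 0.048, 0.999, 0.0]
contact_force: [-3.9, 0.4, 0.7]
width: 0.0512
gripper_force: 1.3
```

Request:
servo_tool([
  [-0.1,0,0,0,0,0,-0.2],
  [-0.1,0,0,0,0,0,-0.2],
  [-0.1,0,0,0,0,0,-0.2],
  [0,0,0,0,0,0,-0.2],
  [0,0,0,0,0,0,-0.2],
])

```text
clock: 14.2
position: [0.6076, 0.0203, 0.0101]
ee_rot: [-0.004, 0.048, 0.999, 0.0]
contact_force: [-8.8, 0.2, 4.6]
width: 0.0512
gripper_force: 4.1
```

Run:
```python
from h import *
s=manip.get_state(); print(s["position"],s["ee_rot"],s["contact_force"])
n="scene"
im=optics.get_image(n); print("board",rect(n,violet(im),.013)); save("e_"+n,im)
```

```text
[0.60758672 0.02030077 0.01008447] [-3.60485905e-03  4.80455744e-02  9.98838636e-01  7.86663850e-05] [-8.80612574  0.24962492  4.62993801]
board (array([663.2,  37.5]), array([110.6,  79.4]), -5.44)
```

The board is against the fence, with a 9 N reaction and yaw matching the fence. Now I retreat, lift, close the fingers and go to the -y end.

Request:
servo_tool([
  [0.5,0,0,0,0,0,-0.2],
  [0.8,0,0,0,0,0,-0.2],
  [0,0,-2.5,0,0,0,-0.2],
  [0,0,-3,0,0,0,-0.2],
  [0,0,-2.5,0,0,0,0.2],
])

```text
clock: 14.75
position: [0.5992, 0.0213, 0.0917]
ee_rot: [0.001, 0.048, 0.999, 0.0]
contact_force: [0.5, -0.2, -0.2]
width: 0.0379
gripper_force: 0.0
```

Request:
servo_tool([
  [-2.1,-2.1,0,0,0,0,1],
  [-2.1,-2.1,0,0,0,0,1],
  [-2.0,-2.2,0,0,0,0,1],
  [0,0,0,0,0,0,1],
  [0,0,0,0,0,0,1],
])

```text
clock: 15.25
position: [0.6541, -0.0488, 0.0901]
ee_rot: [0.0, 0.049, 0.999, 0.0]
contact_force: [-1.1, -0.0, -0.4]
width: 0.0003
gripper_force: 0.0
```

Run:
```python
from h import *
s=manip.get_state(); print(s["position"],s["ee_rot"],s["contact_force"],s["width"])
for n in ("scene","wrist"):
    im=optics.get_image(n); print("board",rect(n,violet(im),.013)); save("f_"+n,im)
print("tool px",proj("wrist",[[*s["position"][:2],0.0]]))
```

```text
[ 0.65411817 -0.04880821  0.09014336] [3.55477226e-04 4.88415711e-02 9.98806448e-01 2.32325035e-04] [-1.1038946  -0.03947439 -0.40660488] 0.00031598133434881275
board (array([663.4,  38.2]), array([111.6,  79.9]), -5.71)
board (array([663.3,  39. ]), array([111.5,  81.6]), -5.46)
tool px [[318.91949529 253.01721799]]
```

View pics/f_wrist.png

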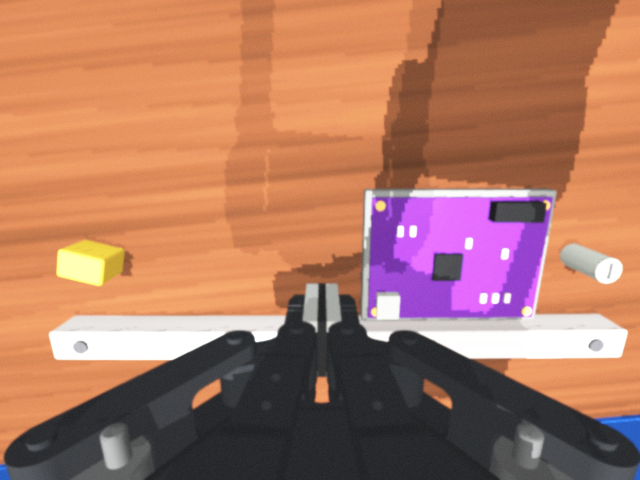

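The wrist view shows the board flush on the fence at row 318, with the pin at (590,263) leaving a gap right of the board's end at column 550. The tool is clear of the capacitor at (90,262). I lower and push along +y.

Request:
servo_tool([
  [0,0,3,0,0,0,1],
  [0,0,3,0,0,0,1],
  [0,0,1.4,0,0,0,1],
  [0,0,0.4,0,0,0,1],
  [0,0,0,0,0,0,1],
])

```text
clock: 15.85
position: [0.6537, -0.0479, 0.0123]
ee_rot: [-0.0, 0.048, 0.999, 0.0]
contact_force: [-0.5, -0.4, 0.7]
width: -0.0002
gripper_force: 0.0
```

Request:
servo_tool([
  [0,0.5,0,0,0,0,1],
  [0,0.5,0,0,0,0,1],
  [0,0.4,0,0,0,0,1],
  [0,0.4,0,0,0,0,1],
  [0,0.2,0,0,0,0,1],
])

```text
clock: 16.35
position: [0.656, -0.0283, 0.0128]
ee_rot: [0.0, 0.048, 0.999, -0.0]
contact_force: [-0.7, -2.2, 1.9]
width: 0.0004
gripper_force: 1.3
```

Request:
servo_tool([
  [0,0.1,0,0,0,0,1],
  [0,0.1,0,0,0,0,1],
  [0,0.1,0,0,0,0,1],
  [0,0.1,0,0,0,0,1],
  [0,0,0,0,0,0,1],
])

```text
clock: 16.85
position: [0.6564, -0.0249, 0.0127]
ee_rot: [0.0, 0.048, 0.999, -0.0]
contact_force: [-0.2, -4.0, 4.3]
width: -0.0002
gripper_force: 2.5
```

Run:
```python
from h import *
n="scene"
im=optics.get_image(n); print("board",rect(n,violet(im),.013)); save("g_"+n,cv2.resize(im[240:400,220:430],None,fx=3,fy=3,interpolation=2))
```

```text
board (array([664.2,  41.9]), array([111.6,  79.2]), -5.01)
```

Request:
servo_tool([
  [0,0.2,0,0,0,0,1],
  [0,0.2,0,0,0,0,1],
  [0,0.2,0,0,0,0,1],
  [0,0.1,0,0,0,0,1],
  [0,0,0,0,0,0,1],
])

```text
clock: 17.4
position: [0.6571, -0.0176, 0.0126]
ee_rot: [0.0, 0.048, 0.999, -0.0]
contact_force: [-0.2, -3.6, 4.1]
width: 0.0001
gripper_force: 2.6
```

Request:
servo_tool([
  [0,0.1,0,0,0,0,1],
  [0,0.1,0,0,0,0,1],
  [0,0.1,0,0,0,0,1],
  [0,0,0,0,0,0,1],
  [0,0,0,0,0,0,1],
])

```text
clock: 17.9
position: [0.6574, -0.0147, 0.0126]
ee_rot: [0.0, 0.048, 0.999, -0.0]
contact_force: [-0.2, -3.9, 5.1]
width: 0.0
gripper_force: 2.7
```

Run:
```python
from h import *
n="scene"
im=optics.get_image(n); print("board",rect(n,violet(im),.013)); save("g_"+n,cv2.resize(im[240:400,220:430],None,fx=3,fy=3,interpolation=2))
```

```text
board (array([665.6,  52.2]), array([111.5,  78.1]), -5.27)
```

View pics/g_scene.png

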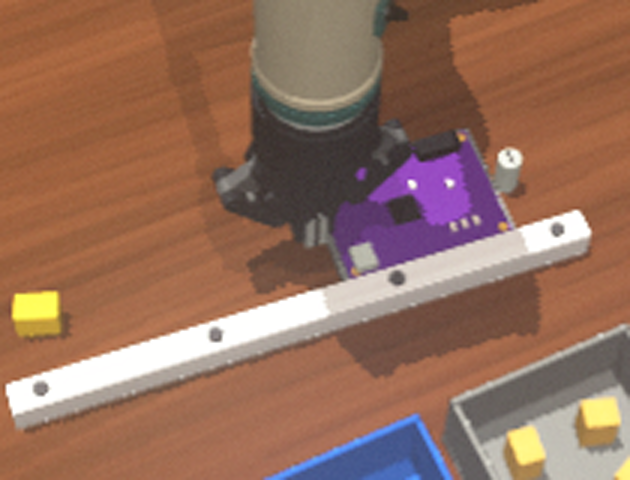

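The picture shows the board against the fence, with its end within a few mm of the pin at (508,170). I nudge until contact.

Request:
servo_tool([
  [0,0.1,0,0,0,0,1],
  [0,0.1,0,0,0,0,1],
  [0,0.1,0,0,0,0,1],
  [0,0,0,0,0,0,1],
  [0,0,0,0,0,0,1],
])

```text
clock: 18.45
position: [0.6575, -0.0131, 0.0127]
ee_rot: [0.0, 0.048, 0.999, -0.001]
contact_force: [0.5, -7.6, 4.9]
width: 0.0
gripper_force: 4.4
```

Request:
servo_tool([
  [0,0.1,0,0,0,0,1],
  [0,0.1,0,0,0,0,1],
  [0,0,0,0,0,0,1],
  [0,0,0,0,0,0,1],
  [0,0,0,0,0,0,1],
])

```text
clock: 18.95
position: [0.6576, -0.0128, 0.0127]
ee_rot: [0.0, 0.047, 0.999, -0.003]
contact_force: [-2.1, -11.1, 5.9]
width: -0.0
gripper_force: 6.4
```

Contact: the tool has stalled at 11 N. I retreat and inspect.

Request:
servo_tool([
  [0,-0.5,0,0,0,0,1],
  [0,-1.5,0,0,0,0,1],
  [0,-1,-2,0,0,0,1],
  [0,0,-4,0,0,0,1],
  [0,0,-4,0,0,0,1],
])

```text
clock: 19.45
position: [0.6534, -0.0395, 0.1115]
ee_rot: [-0.002, 0.049, 0.999, 0.001]
contact_force: [-0.3, -0.4, 0.6]
width: 0.0004
gripper_force: 0.0
```

Request:
servo_tool([
  [0,-1,-2,0,0,0,1],
  [2,0,-4,0,0,0,1],
  [3,0,-4,0,0,0,1],
  [0,0,0,0,0,0,1],
  [0,0,0,0,0,0,1],
])

```text
clock: 19.95
position: [0.6038, -0.0444, 0.213]
ee_rot: [0.001, 0.048, 0.999, 0.0]
contact_force: [1.0, 0.3, -0.5]
width: 0.0
gripper_force: 0.0
```

Run:
```python
from h import *
s=manip.get_state(); print(s["clock"],s["position"])
for n in ("scene","wrist"):
    im=optics.get_image(n); print("board",rect(n,violet(im),.013)); 
    try: print("fence",rect(n,fence(n,im),.025))
    except Exception as e: print(e)
    print("pin",[ray(n,[r["at"]],0)[0].round(4) for r in finder.tip_of("stop_pin",n)[:1]])
    if n=="wrist": save("i_w",im)
```

```text
19.95 [ 0.60382919 -0.04437373  0.21303703]
board (array([664.7,  53.6]), array([111.8,  80.1]), -5.52)
fence (array([716.4, -44. ]), array([378.8,  32.2]), -5.14)
pin [array([ 0.669,  0.127, -0.   ])]
board (array([665.3,  54. ]), array([110.8,  81.8]), -4.96)
fence (array([715.2,  64.1]), array([166.4,  30.6]), -6.16)
pin [array([0.6689, 0.124 , 0.    ])]
```

View pics/i_w.png

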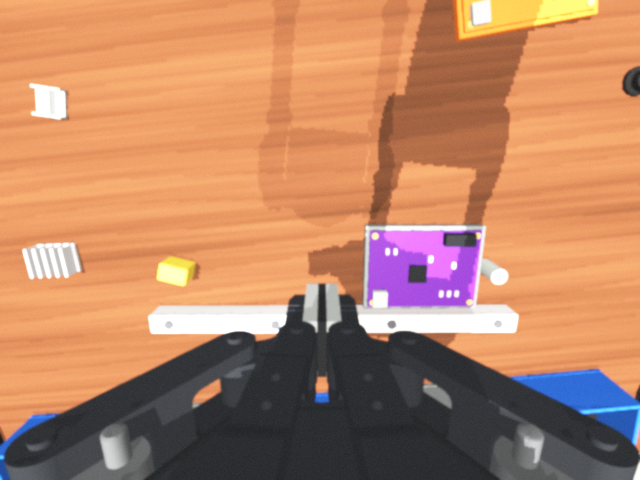

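The wrist view shows the long side on the fence at row 308 and the end touching the pin at (484,265). Capacitor, heat sink, cell holder and orange board are unmoved. One gentle two-finger press on the long side will make it flush.

Request:
servo_tool([
  [0.6,3.5,0,0,0,0,-0.2],
  [0.6,3.5,0,0,0,0,-0.2],
  [0.6,3.4,0,0,0,0,-0.2],
  [0,0,4,0,0,0,-0.2],
  [0,0,4,0,0,0,-0.2],
])

```text
clock: 20.75
position: [0.5971, 0.0621, 0.1319]
ee_rot: [0.002, 0.047, 0.999, 0.0]
contact_force: [0.0, -0.6, -0.0]
width: 0.0511
gripper_force: 0.0
```

Request:
servo_tool([
  [0,0,4,0,0,0,-0.2],
  [0,0,4,0,0,0,-0.2],
  [0,0,3,0,0,0,-0.2],
  [0,0,1.3,0,0,0,-0.2],
  [0,0,0,0,0,0,-0.2],
])

```text
clock: 21.25
position: [0.5954, 0.0607, 0.0075]
ee_rot: [-0.002, 0.048, 0.999, 0.0]
contact_force: [0.3, 0.2, 0.6]
width: 0.0511
gripper_force: 0.0
```

Request:
servo_tool([
  [-0.4,0,0,0,0,0,-0.2],
  [-0.4,0,0,0,0,0,-0.2],
  [-0.3,0,0,0,0,0,-0.2],
  [-0.2,0,0,0,0,0,-0.2],
  [0,0,0,0,0,0,-0.2],
])

```text
clock: 21.75
position: [0.6097, 0.0593, 0.0099]
ee_rot: [0.001, 0.048, 0.999, 0.0]
contact_force: [-0.0, 0.5, 0.7]
width: 0.0508
gripper_force: 0.0
```

Request:
servo_tool([
  [-0.1,0,0,0,0,0,-0.2],
  [-0.1,0,0,0,0,0,-0.2],
  [-0.1,0,0,0,0,0,-0.2],
  [0,0,0,0,0,0,-0.2],
  [0,0,0,0,0,0,-0.2],
])

```text
clock: 22.25
position: [0.611, 0.0592, 0.0092]
ee_rot: [-0.001, 0.048, 0.999, 0.0]
contact_force: [-1.4, -0.2, 1.5]
width: 0.051
gripper_force: 1.4
```

Request:
servo_tool([
  [-0.1,0,0,0,0,0,-0.2],
  [-0.1,0,0,0,0,0,-0.2],
  [-0.1,0,0,0,0,0,-0.2],
  [0,0,0,0,0,0,-0.2],
  [0,0,0,0,0,0,-0.2],
])

```text
clock: 22.75
position: [0.6112, 0.0592, 0.009]
ee_rot: [-0.004, 0.048, 0.999, 0.0]
contact_force: [-8.1, 1.0, 5.7]
width: 0.0513
gripper_force: 4.2
```

Request:
servo_tool([
  [0.3,0,0,0,0,0,-0.2],
  [0.7,0,0,0,0,0,-0.2],
  [1,0,0,0,0,0,-0.2],
  [1,0,-3,0,0,0,-0.2],
  [0,0,-4,0,0,0,-0.2],
])

```text
clock: 23.25
position: [0.5814, 0.0619, 0.0777]
ee_rot: [-0.003, 0.048, 0.999, -0.0]
contact_force: [1.5, 0.1, 0.4]
width: 0.0513
gripper_force: 0.0
```

Request:
servo_tool([
  [0,-3,-3,0,0,0,-0.2],
  [0,-4,-3,0,0,0,-0.2],
  [0,-4,-2,0,0,0,-0.2],
  [0,0,0,0,0,0,-0.2],
  [0,0,0,0,0,0,-0.2],
])

```text
clock: 23.75
position: [0.5745, -0.0485, 0.1598]
ee_rot: [0.001, 0.049, 0.999, 0.0]
contact_force: [0.5, 0.0, -0.4]
width: 0.0512
gripper_force: 0.0
```

Run:
```python
from h import *
im=optics.get_image("wrist"); print("board",rect("wrist",violet(im),.013))
im=optics.get_image("scene"); print("board",rect("scene",violet(im),.013))
save("j_s",cv2.resize(im[260:390,220:430],None,fx=3.8,fy=3.8,interpolation=2))
```

```text
board (array([658.3,  55.2]), array([110.4,  72. ]), -5.67)
board (array([664.6,  53.8]), array([111.4,  79.8]), -5.63)
```

View pics/j_s.png

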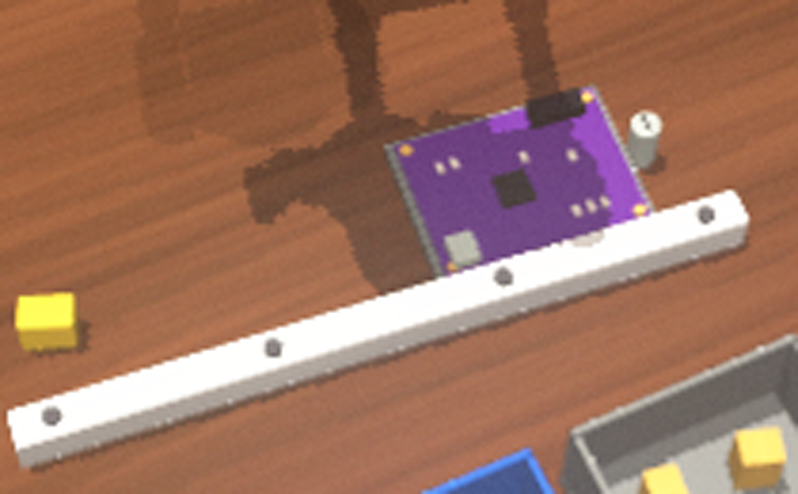

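The board lies flush on the fence, its end touches the pin's foot at (638,165), and the arm is clear. I hand in.

```bash
python3 -c "
from rig import manip
print(manip.sign_off())"
```

```text
the job is handed in; nothing more can be done
None
```

The violet board now lies flush against the fence with its short end touching the stop pin. I only pushed it along the shelf and saw no other part out of place, and the job is handed in at about 24 s on the robot's clock; no verdict came back.

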